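# Uncover the kitchen scale and slide its switch on

## Robot

A 7-joint arm with a two-finger parallel gripper is mounted at the origin on a cart in front of the work surface, level with it; the furniture and walls round the work are solid. World frame = base frame: x ahead of the robot, y to its left, z up, the work surface at z = 0. Lengths are in m, angles in rad, forces in N, time in s.
With the tool pointing down it reaches from about 0.425 to 0.875 m from the base axis. Payload 4.7 kg.
Tool frame: the origin (TCP) lies midway between the tips of the shut fingers; the grasp point (between the pads) lies 19 mm behind it (ctrl.grip_point_offset is the distance from the TCP to the grasp point, in m); z points along the fingers, y is the line along which they close (so a half turn about z gives the same grasp; the last joint's range is limited). The gripper opens to 87 mm and grips with 3 to 60 N. Pads are 19 mm wide; open, the fingers measure 117 mm over their backs; the gripper's body (75 mm by 190 mm) begins 51 mm behind the grasp point.
Start: joints at [1.166, 0.321, -0.07, 1.45, 0.023, 1.371, -0.057], TCP at [0.264, -0.594, 0.223] pointing down, gripper open.
Joint ranges: [-2.86, 2.86], [-0.3, 2.09], [-1.38, 1.24], [0.06, 2.45], [-1.56, 4.7], [0.09, 2.05], [-2.69, 2.69]. Speed limits (rad/s): [2.57, 2.57, 3.14, 3.14, 3.14, 3.14, 3.14].

## Interface

Orientations are given as a rotation vector (axis times angle).
In Python, from bench import ctrl gives the robot as it stands. The module is installed in compiled form; this text tells all that it offers.
- The arm moves only by the shell command python3 -m handwheel 'ROWS' [OPENING] [FORCE]. ROWS is JSON, a list of rows, each an object of numbers: "x", "y", "z": the shift along the tool's x, y, z in m; "wx", "wy", "wz": the turn, a rotation vector about the tool's x, y, z in degrees. A call has 1 to 10 rows; each row is the pose to reach, as a shift and turn from the pose commanded when the call began, along the tool's axes at that moment; what a row does not reach only later rows make up. A row lasts 1/12 s, in which the tool goes at most 41.7 mm and 7.16 degrees, less where a joint would pass 70% of its speed; a pose out of reach is approached as far as the arm can. A call with a gripper value outside its range is refused whole. OPENING is the finger opening in m, from 0 to 0.087, set as the call begins (- or left out, the last holds). The fingers move at their own pace and stop on an object; FORCE is the grip in N (left out, the last holds). Time passes only in rows, so rows that repeat a pose let the fingers close. It gives the time, the measured TCP pose, the force, the opening and the grip force at its end, in the units of the state.
- ctrl.get_state(): the state, without advancing time (a new reading comes with each control period).
- ctrl.get_image(name): name is "scene" or "top" or "wrist"; returns a dict with "image" (480x640x3 uint8, red, green, blue), "K" (3x3 intrinsics, pixels), "world_to_cam" (4x4, takes a point from world to camera coordinates); the wrist camera has in their place "hand_eye" (4x4, takes a point from camera to tool coordinates, whose origin is the TCP and whose axes are the flange's). Camera axes: x right, y down, z forward; pixel columns grow to the right and rows downward; lengths in m; the calibration is good to about 2 mm. A picture is of the moment at which its call begins: read the wrist's pose just before it. There is no depth.
- ctrl.close_job(): hands the job in; it is judged then, once.
The state is a dict: "time": time; "joint_positions": joint angles; "qd": joint speeds; "joint_torque": joint torques, N m; "position": TCP position; "tool_rot": TCP orientation; "ft_force": force on the tool from outside, world axes, zero at the start; "torque": the same for the moment, N m; "grip_width": opening from 0.0 (shut) to 1.0 (fully open); "grip_force": force on a finger pad.
Only numpy, scipy, OpenCV 4.12 (cv2) and the standard library are available. Lean on these libraries where they do the work, as an engineer would, in place of code of your own. Each camera call takes 0.05 s, during which the arm holds its last target. There are 200 camera calls.

## Task

Get the kitchen scale ready for weighing: lift the loose dust cover off it and set the cover down gently, right way up, flat on the worktop beside the scale. Then reach a fingertip into the narrow slot on the scale's front strip, feel gently for the recessed thumb switch, press it lightly and slide it all the way over to its on end (towards the display). It is delicate, so touch down slowly and never press hard; leave the scale standing where it is and the other things undisturbed.

Things in the scene. Friction and masses are not known exactly. Their poses are not given: they have to be found in the camera images.
- scale: Flat kitchen scale, loose, 0.95 kg, on rubber feet, 164 (x) by 184 (y) mm, white housing, top face 34 mm up. Origin: centre of its underside; x points to its back, y to its left, z up. Its front 55 mm is a control strip: dark display (1 mm proud, y +9 to +79 mm) on the left, switch slot on the right. The cover hides it at first. It skids if pushed sideways with more than about 8 N.
- platform (a point): Centre of the top of the scale's steel weighing platform, 100 (x) by 170 (y) mm, which covers the rear of the scale, 40 mm above the worktop.
- switch_slot (a point): Centre of the mouth of the switch slot, in the scale's top face at x = -50, y = -42 mm of the scale: a straight-walled recess 28 mm wide (scale's x), 64 mm long (y), 22 mm deep. The on end is its +y end, next to the display, marked by a small raised dot. The thumb pad of the switch lies inside, wholly below the mouth, on a thin dark strip that slides with it.
- switch (a joint): Travel of the thumb pad along the slot (scale's +y), in m: 0 = off, 0.018 = fully on, against its stop. Starts within 4 mm of off. Pad: 24 (x) by 34 (y) mm, four low cross ridges; its centre is 9 mm to -y of the slot's centre when off, 9 mm to +y when on. How deep it lies varies: ridge crests 1.5 to 9 mm below the mouth, to be felt. It does not give downwards.
- switch_end (a point): Point in the middle of the slot's +y (on) end, at the mouth, 32 mm from its centre. The pad is stiff, about 4.5 N along the slot to move, and stays where it is left; a fingertip pressed on it with some 8 to 15 N drags it by friction. Touch down slowly, 15 mm/s or less: knocks or presses over 40 N damage it.
- cover: Loose clear dust cover: an upside-down shallow tray 174 (x) by 194 (y) mm, walls and roof 3 mm, 33 mm high without handle, about 0.16 kg. Origin: centre of its lower rim, z up. On the scale its roof rests on the platform, the rim 10 mm above the worktop, with 1 to 3 mm play each side; set down on the worktop its rim is at height 0.
- cover_grip (a point): Centre of the cover's bar handle: a bar 104 mm long (cover's x), 16 mm wide (y), 16 mm high, on two posts 88 mm apart; centre 60 mm above the cover's rim, 19 mm free between bar and roof.
- mug: Mug, 83 mm across, 86 mm high, on the worktop at the right: bystander. Origin at the centre of its underside.
- honey_jar: Glass jar, 70 mm across, 90 mm high, left of the scale: bystander. Origin at the centre of its underside.
- tin_tuna: Flat round tin, 86 mm across, 40 mm high, behind the scale: bystander. Origin at the centre of its underside.

How it is judged:
On the way, in this order (a step that is already met when the one before it is completed fails the run):
1. the cover is lifted clear of the scale in the fingers (height (world z) of cover above 0.05 m and contact force between the fingers and cover above 0.5 N), for 0.1 s.
2. the cover stands flat on its rim on the worktop, let go, with the switch not yet moved on (height (world z) of cover between -0.01 and 0.006 m and angle between cover's own z axis and vertical below 0.06 rad and contact force between the fingers and cover below 0.1 N and value of joint switch below 0.007 m), for 0.2 s.
3. a fingertip has slid the switch all the way on (value of joint switch above 0.016 m and contact force between the fingers and scale above 0.5 N), for 0.05 s.
At the end, for the whole second after the job is handed in: the switch is within 2 mm of its on end; the cover stands right way up, flat on its rim on the worktop (rim within 6 mm of it, tilt under 0.06 rad), released and at rest; the scale stands flat and at rest within 30 mm of where it was (value of joint switch above 0.016 m and height (world z) of cover between -0.01 and 0.006 m and angle between cover's own z axis and vertical below 0.06 rad and contact force between the fingers and cover below 0.1 N and linear speed of each of cover, scale below 0.02 m/s and angle between scale's own z axis and vertical below 0.03 rad and distance of scale from where it was at the start of the episode below 0.03 m); the robot touches nothing.
It fails at once if the cover is dropped (falling faster than 0.7 m/s out of the fingers) (linear speed of cover above 0.7 m/s and contact force between the fingers and cover below 0.1 N).
It fails at once if the scale is shoved more than 30 mm (distance of scale from where it was at the start of the episode above 0.03 m).
It fails at once if the robot bears on the scale or its switch with more than 40 N (contact force between any of the arm, the fingers and scale above 40 N).
It fails at once if a bystander is moved more than 20 mm (distance of any of mug, honey_jar, tin_tuna from where it was at the start of the episode above 0.02 m).
It also fails if it takes over 56 s, if anything falls off the work surface, if the arm or the gripper's body presses on something with over 40 N, if the wrist force passes 120 N, or if a joint passes its speed limit or range.

## Working session

There is one attempt and no reset: what is moved stays moved. The work goes in short steps, Python scripts to look and compute and a shell command to move; the robot and the scene stay as the last step left them, time stands still between calls to the robot, and variables do not carry over. Pictures are saved under pics/ and viewed, at most 10 in all, crops included, and the job is handed in when it is done.

```bash
mkdir -p pics; cat > h.py <<'E'
import numpy as np, cv2
from bench import ctrl
from scipy.spatial.transform import Rotation as R
def shot(name,fn):
    s=ctrl.get_state(); d=ctrl.get_image(name)
    cv2.imwrite('pics/'+fn+'.png',d['image'][:,:,::-1])
    if name=='wrist':
        T=np.eye(4);T[:3,:3]=R.from_rotvec(s['tool_rot']).as_matrix();T[:3,3]=s['position']
        c2w=T@d['hand_eye']
    else: c2w=np.linalg.inv(d['world_to_cam'])
    np.savez('pics/'+fn+'.npz',K=d['K'],c2w=c2w); return s
def px(fn,u,v,z):
    d=np.load('pics/'+fn+'.npz'); r=d['c2w'][:3,:3]@np.linalg.solve(d['K'],[u,v,1.]); o=d['c2w'][:3,3]
    return (o+r*(z-o[2])/r[2]).round(4)
def proj(fn,p):
    d=np.load('pics/'+fn+'.npz'); q=np.linalg.inv(d['c2w'])@np.r_[p,1]; q=d['K']@q[:3]; return (q[:2]/q[2]).round(1)
def st():
    s=ctrl.get_state(); M=R.from_rotvec(s['tool_rot']).as_matrix(); print(round(s['time'],2),s['position'],'\n',M.round(3),s['ft_force'],s['grip_width'],np.round(s['joint_positions'],3)); return s,M
E
python3 - <<'E'
from h import *
st(); shot('top','t0'); shot('scene','s0')
E
```

```text
0.0 [ 0.26408067 -0.59331916  0.22145732] 
 [[ 0.914  0.407 -0.001]
 [ 0.407 -0.914  0.002]
 [-0.    -0.002 -1.   ]] [-0.11371563 -0.09068685 -0.1355554 ] 0.9992430695681125 [ 1.166  0.322 -0.07   1.452  0.023  1.371 -0.057]
```

View pics/t0.png

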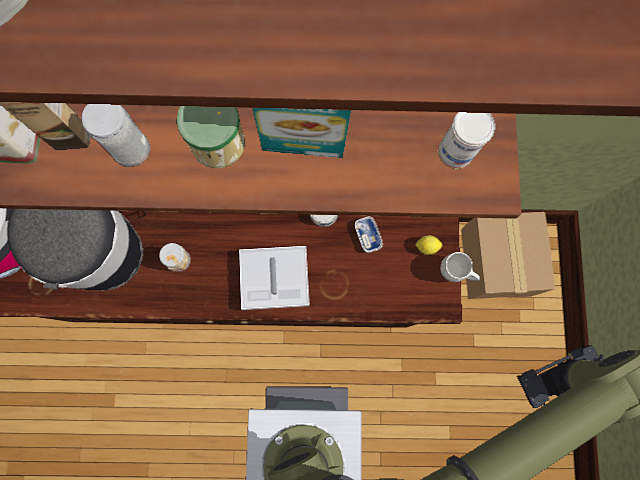

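View pics/s0.png

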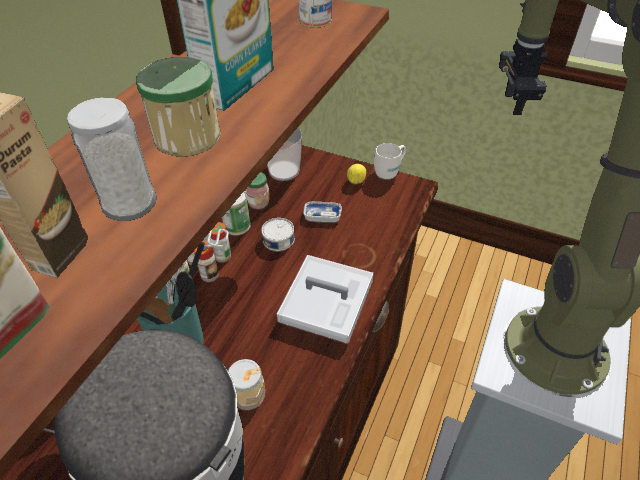

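The top view shows the covered scale around (274,278), handle (272,258)–(274,293), honey jar at (174,257), mug at (457,267), a blue tin at (369,233), lemon at (428,244). The worktop is free to the right around (355,290); a shelf overhangs the back.

```bash
python3 - <<'E'
from h import *
print('handle',px('t0',272,258,.078),px('t0',274,293,.078))
print('handle scene',px('s0',308,281,.078),px('s0',346,295,.078))
for n,u,v,z in [('coverFL',241,309,.01),('coverFR',309,305,.01),('BR',306,247,.043),('BL',239,250,.043),('sard',371,252,0),('sard',356,240,.02),('sardR',383,247,0.01),('lemon',428,253,.02),('mugL',442,270,.05),('edge',360,321,0),('edgeend',460,319,0),('shelf edge if z=.4',400,212,.4),('jar',174,268,0),('jartop',170,252,.09)]: print(n,px('t0',u,v,z))
im=cv2.imread('pics/t0.png')[205:335,220:480]; cv2.imwrite('pics/t0c.png',cv2.resize(im,None,fx=3,fy=3,interpolation=2))
E
```

```text
handle [0.5727 0.1003 0.078 ] [0.4731 0.0913 0.078 ]
handle scene [0.5629 0.109  0.078 ] [0.4664 0.1103 0.078 ]
coverFL [0.4324 0.1906 0.01  ]
coverFR [ 0.4474 -0.0072  0.01  ]
BR [0.6135 0.0048 0.043 ]
BL [0.6008 0.1997 0.043 ]
sard [ 0.6106 -0.1902  0.    ]
sard [ 0.6423 -0.1433  0.02  ]
sardR [ 0.6246 -0.2251  0.01  ]
lemon [ 0.6069 -0.3576  0.02  ]
mugL [ 0.5517 -0.3906  0.05  ]
edge [ 0.4042 -0.1573  0.    ]
edgeend [ 0.415  -0.4517  0.    ]
shelf edge if z=.4 [ 0.6272 -0.2128  0.4   ]
jar [0.5511 0.3957 0.    ]
jartop [0.5823 0.3868 0.09  ]
```

View pics/t0c.png

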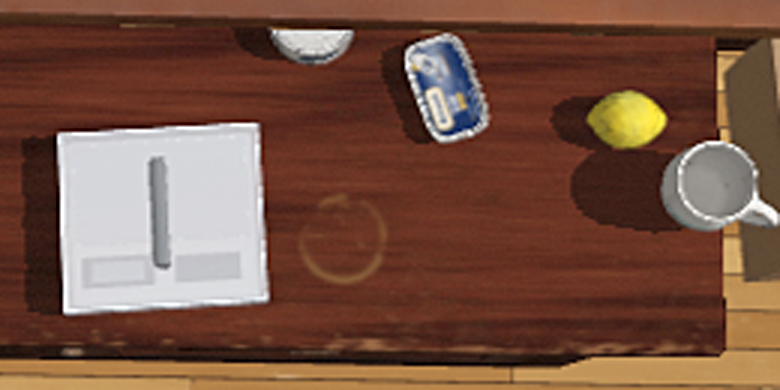

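The enlarged crop confirms it: handle (157,157)–(162,268), display strip at lower left, slot at lower right. Cover yaw is about +4.6°. The free spot lies between the scale and the mug.

```bash
cat >> h.py <<'E'
def to(p,yaw=None):
    """tool-axis shift (mm) and turn (deg) to bring TCP to p, tool down with x at yaw (deg)"""
    s,M=st(); print('shift mm',(M.T@(np.array(p)-s['position'])*1000).round(1))
    if yaw is not None:
        a=np.radians(yaw); c,n=np.cos(a),np.sin(a); W=np.array([[c,n,0],[n,-c,0],[0,0,-1.]])
        print('turn',R.from_matrix(M.T@W).as_rotvec(degrees=True).round(2))
E
python3 - <<'E'
from h import *
to([.515,.097,.22],4.6)
E
```

```text
0.1 [ 0.26409672 -0.59340229  0.22159806] 
 [[ 0.914  0.407 -0.001]
 [ 0.407 -0.914  0.001]
 [-0.    -0.002 -1.   ]] [ 1.30290142 -0.03997408 -0.87532735] 1.0018351614024879 [ 1.166  0.322 -0.07   1.452  0.023  1.371 -0.057]
shift mm [ 510.  -528.7    2.4]
turn [-0.09  0.02 19.4 ]
```

```bash
python3 -m handwheel '[{"x":0.028,"y":-0.029,"wz":2},{"x":0.056,"y":-0.058,"wz":4},{"x":0.084,"y":-0.087,"wz":6},{"x":0.112,"y":-0.116,"wz":8},{"x":0.14,"y":-0.145,"wz":10},{"x":0.168,"y":-0.174,"wz":12},{"x":0.196,"y":-0.203,"wz":14},{"x":0.224,"y":-0.232,"wz":16},{"x":0.252,"y":-0.261,"wz":18},{"x":0.28,"y":-0.29,"wz":19.4}]' 0.06; python3 -c "
from h import *
to([.515,.097,.22],4.6)"
```

```text
0.1 [ 0.26409672 -0.59340229  0.22159806] 
 [[ 0.914  0.407 -0.001]
 [ 0.407 -0.914  0.001]
 [-0.    -0.002 -1.   ]] [ 1.30290142 -0.03997408 -0.87532735] 1.0018351614024879 [ 1.166  0.322 -0.07   1.452  0.023  1.371 -0.057]
shift mm [ 510.  -528.7    2.4]
turn [-0.09  0.02 19.4 ]invalid input at $[0]: expected keys x, y, z, wx, wy, wz
```

```bash
python3 -m handwheel '[{"x":0.028,"y":-0.029,"z":0,"wx":0,"wy":0,"wz":2},{"x":0.056,"y":-0.058,"z":0,"wx":0,"wy":0,"wz":4},{"x":0.084,"y":-0.087,"z":0,"wx":0,"wy":0,"wz":6},{"x":0.112,"y":-0.116,"z":0,"wx":0,"wy":0,"wz":8},{"x":0.14,"y":-0.145,"z":0,"wx":0,"wy":0,"wz":10},{"x":0.168,"y":-0.174,"z":0,"wx":0,"wy":0,"wz":12},{"x":0.196,"y":-0.203,"z":0,"wx":0,"wy":0,"wz":14},{"x":0.224,"y":-0.232,"z":0,"wx":0,"wy":0,"wz":16},{"x":0.252,"y":-0.261,"z":0,"wx":0,"wy":0,"wz":18},{"x":0.28,"y":-0.29,"z":0,"wx":0,"wy":0,"wz":19.4}]' 0.06; python3 -c "
from h import *
to([.515,.097,.22],4.6)"
```

```text
time: 0.93
position: [0.4022, -0.213, 0.2223]
tool_rot: [3.139, 0.123, -0.001]
ft_force: [0.4, 0.7, 0.9]
grip_width: 0.69
grip_force: 0.0
0.93 [ 0.40217687 -0.21300969  0.22230326] 
 [[ 0.997  0.078 -0.   ]
 [ 0.078 -0.997 -0.   ]
 [-0.     0.    -1.   ]] [0.39412999 0.70428679 0.9348379 ] 0.6903848729171724 [ 0.816 -0.085 -0.364  1.896 -0.031  1.325 -1.032]
shift mm [ 136.7 -300.2    2.2]
turn [ 0.02  0.02 -0.11]
```

```bash
python3 -m handwheel '[{"x":0.016,"y":-0.036,"z":0,"wx":0,"wy":0,"wz":0},{"x":0.032,"y":-0.072,"z":0,"wx":0,"wy":0,"wz":0},{"x":0.048,"y":-0.108,"z":0,"wx":0,"wy":0,"wz":0},{"x":0.064,"y":-0.144,"z":0,"wx":0,"wy":0,"wz":0},{"x":0.08,"y":-0.18,"z":0,"wx":0,"wy":0,"wz":0},{"x":0.096,"y":-0.216,"z":0,"wx":0,"wy":0,"wz":0},{"x":0.112,"y":-0.252,"z":0,"wx":0,"wy":0,"wz":0},{"x":0.128,"y":-0.28,"z":0,"wx":0,"wy":0,"wz":0},{"x":0.137,"y":-0.3,"z":0,"wx":0,"wy":0,"wz":0},{"x":0.137,"y":-0.3,"z":0,"wx":0,"wy":0,"wz":0}]' 0.06; python3 -c "
from h import *
shot('wrist','w0')
st()"
```

```text
time: 1.77
position: [0.5148, 0.1011, 0.2224]
tool_rot: [-3.135, -0.138, -0.0]
ft_force: [-0.1, -0.2, -0.2]
grip_width: 0.687
grip_force: 0.0
1.82 [0.51439148 0.09794297 0.22211389] 
 [[ 0.996  0.086 -0.001]
 [ 0.086 -0.996  0.002]
 [-0.001 -0.002 -1.   ]] [-0.62537895 -0.15437144 -0.19804559] 0.6871733291278173 [ 0.473  0.101 -0.751  1.74   0.069  1.329 -1.776]
```

View pics/w0.png

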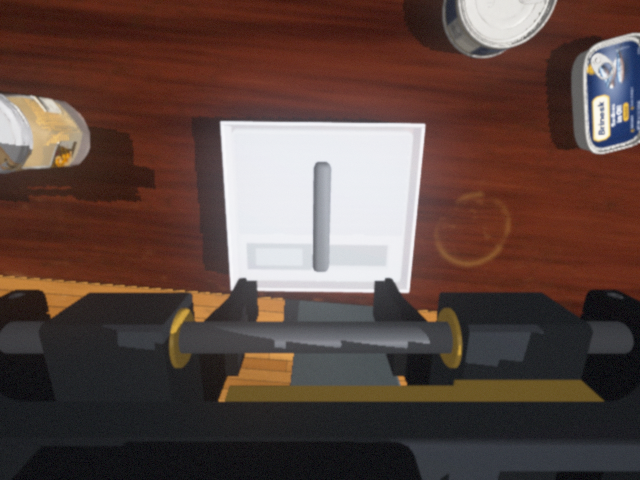

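The wrist view shows the handle from (322,162) to (321,271), cover roof corners at (222,122), (424,123), (410,290), (231,291), and through the roof the display at (280,257) and slot at about (359,255).

```bash
python3 - <<'E'
from h import *
a=px('w0',322,163,.078);b=px('w0',321.5,271,.074);print(a,b,(a+b)/2,np.degrees(np.arctan2(*(a-b)[[1,0]])))
for u,v in [(222,122),(424,123),(410,290),(231,291)]: print(px('w0',u,v,.043))
print('slot',px('w0',359,255,.034))
g=(a+b)/2; to([g[0],g[1],.12],None)
E
```

```text
[0.5727 0.1016 0.078 ] [0.4708 0.0923 0.074 ] [0.52175 0.09695 0.076  ] 5.214707009706427
[0.5998 0.1982 0.043 ]
[0.6157 0.0088 0.043 ]
[ 0.4456 -0.0066  0.043 ]
[0.4268 0.1864 0.043 ]
slot [0.4773 0.0519 0.034 ]
1.82 [0.51439148 0.09794297 0.22211389] 
 [[ 0.996  0.086 -0.001]
 [ 0.086 -0.996  0.002]
 [-0.001 -0.002 -1.   ]] [-0.62537895 -0.15437144 -0.19804559] 0.6871733291278173 [ 0.473  0.101 -0.751  1.74   0.069  1.329 -1.776]
shift mm [  7.3   1.8 102.1]
```

```bash
python3 -m handwheel '[{"x":0.004,"y":0.001,"z":0.035,"wx":0,"wy":0,"wz":0},{"x":0.007,"y":0.002,"z":0.07,"wx":0,"wy":0,"wz":0},{"x":0.007,"y":0.002,"z":0.1,"wx":0,"wy":0,"wz":0},{"x":0.007,"y":0.002,"z":0.13,"wx":0,"wy":0,"wz":0},{"x":0.007,"y":0.002,"z":0.15,"wx":0,"wy":0,"wz":0},{"x":0.007,"y":0.002,"z":0.16,"wx":0,"wy":0,"wz":0},{"x":0.007,"y":0.002,"z":0.168,"wx":0,"wy":0,"wz":0},{"x":0.007,"y":0.002,"z":0.168,"wx":0,"wy":0,"wz":0},{"x":0.007,"y":0.002,"z":0.168,"wx":0,"wy":0,"wz":0}]' 0.06; python3 -m handwheel '[{"x":0,"y":0,"z":0,"wx":0,"wy":0,"wz":0},{"x":0,"y":0,"z":0,"wx":0,"wy":0,"wz":0},{"x":0,"y":0,"z":0,"wx":0,"wy":0,"wz":0},{"x":0,"y":0,"z":0,"wx":0,"wy":0,"wz":0},{"x":0,"y":0,"z":0,"wx":0,"wy":0,"wz":0},{"x":0,"y":0,"z":0,"wx":0,"wy":0,"wz":0},{"x":0,"y":0,"z":0,"wx":0,"wy":0,"wz":0},{"x":0,"y":0,"z":0,"wx":0,"wy":0,"wz":0}]' 0 15
```

```text
time: 2.57
position: [0.5225, 0.0932, 0.0553]
tool_rot: [3.139, 0.125, 0.002]
ft_force: [1.0, -1.0, 0.3]
grip_width: 0.69
grip_force: 0.0
time: 3.23
position: [0.5216, 0.095, 0.0546]
tool_rot: [-3.137, -0.126, 0.0]
ft_force: [-0.4, 0.5, 0.0]
grip_width: 0.182
grip_force: 15.0
```

```bash
python3 -m handwheel '[{"x":0,"y":0,"z":-0.004,"wx":0,"wy":0,"wz":0},{"x":0,"y":0,"z":-0.01,"wx":0,"wy":0,"wz":0},{"x":0,"y":0,"z":-0.018,"wx":0,"wy":0,"wz":0},{"x":0,"y":0,"z":-0.028,"wx":0,"wy":0,"wz":0},{"x":0,"y":0,"z":-0.04,"wx":0,"wy":0,"wz":0},{"x":0,"y":0,"z":-0.054,"wx":0,"wy":0,"wz":0},{"x":0,"y":0,"z":-0.07,"wx":0,"wy":0,"wz":0},{"x":0,"y":0,"z":-0.085,"wx":0,"wy":0,"wz":0},{"x":0,"y":0,"z":-0.095,"wx":0,"wy":0,"wz":0},{"x":0,"y":0,"z":-0.1,"wx":0,"wy":0,"wz":0}]' 0 25; python3 -c "
from h import *
shot('scene','s1');im=cv2.imread('pics/s1.png')[180:420,180:480];cv2.imwrite('pics/s1c.png',cv2.resize(im,None,fx=2.4,fy=2.4))
shot('top','t1')
to([.505,-.15,.155],2)"
```

```text
time: 4.07
position: [0.5229, 0.0936, 0.157]
tool_rot: [3.139, 0.126, 0.005]
ft_force: [-0.2, 0.5, -1.5]
grip_width: 0.184
grip_force: 25.0
4.17 [0.52253029 0.09352451 0.15576874] 
 [[ 0.997  0.08   0.002]
 [ 0.08  -0.997 -0.   ]
 [ 0.002  0.001 -1.   ]] [-0.96136309  0.3645143  -2.07684801] 0.1797663705684304 [ 0.459  0.173 -0.748  1.814  0.127  1.201 -1.818]
shift mm [-36.9 241.3   0.8]
turn [ 0.03 -0.13  2.59]
```

View pics/s1c.png

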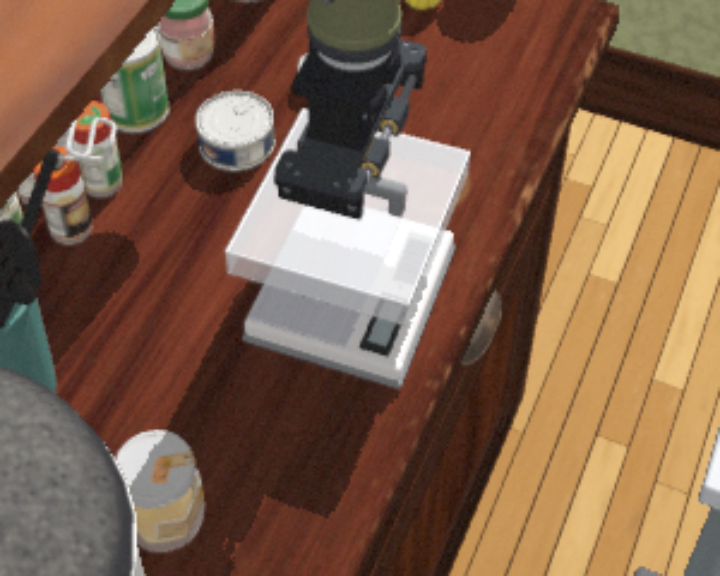

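The cover hangs level in the fingers, clear of the scale; the display and slot strip are at the front edge.

```bash
python3 -m handwheel '[{"x":-0.002,"y":0.012,"z":0,"wx":0,"wy":0,"wz":0.5},{"x":-0.005,"y":0.036,"z":0,"wx":0,"wy":0,"wz":1},{"x":-0.009,"y":0.066,"z":0,"wx":0,"wy":0,"wz":1.5},{"x":-0.014,"y":0.1,"z":0,"wx":0,"wy":0,"wz":2},{"x":-0.019,"y":0.135,"z":0,"wx":0,"wy":0,"wz":2.5},{"x":-0.024,"y":0.17,"z":0,"wx":0,"wy":0,"wz":3},{"x":-0.029,"y":0.2,"z":0,"wx":0,"wy":0,"wz":3.5},{"x":-0.032,"y":0.225,"z":0,"wx":0,"wy":0,"wz":4},{"x":-0.034,"y":0.237,"z":0,"wx":0,"wy":0,"wz":4.6},{"x":-0.034,"y":0.237,"z":0,"wx":0,"wy":0,"wz":4.6}]'; python3 -c "
from h import *
shot('wrist','w1');to([.508,-.145,.06],0)"
```

```text
time: 5.0
position: [0.5053, -0.1496, 0.1534]
tool_rot: [3.141, -0.011, -0.004]
ft_force: [-0.9, -0.2, -1.6]
grip_width: 0.179
grip_force: 25.0
5.05 [ 0.50596419 -0.14645429  0.15362281] 
 [[ 1.    -0.003 -0.002]
 [-0.003 -1.     0.001]
 [-0.002 -0.001 -1.   ]] [-0.04351716  1.11722549 -0.9095924 ] 0.1864062418719478 [ 0.752  0.144 -0.56   1.828  0.081  1.195 -1.408]
shift mm [ 2.2 -1.4 93.6]
turn [-0.06  0.1  -0.19]
```

View pics/w1.png

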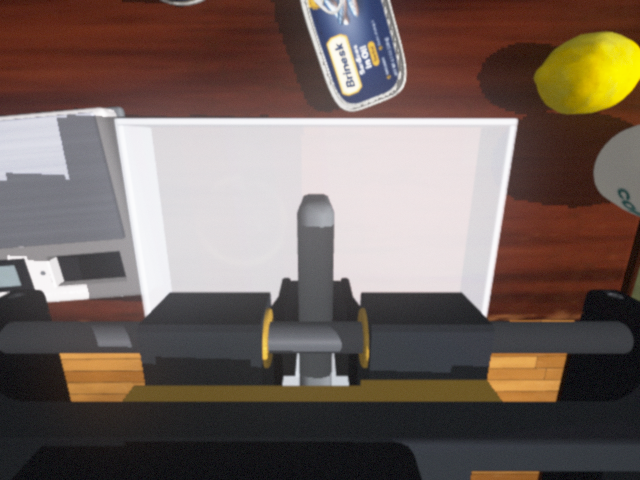

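```bash
python3 -c "
from h import *
print(px('w1',350,109,0),px('w1',350,107,.02),'edge',px('w1',510,319,0),px('w1',600,322,0),'scaleR',px('w1',122,110,.034),px('w1',142,297,.034),'coverback',px('w1',320,121,.14),px('w1',118,121,.14),px('w1',516,121,.14))"
```

```text
[ 0.6071 -0.1797  0.    ] [ 0.607  -0.1777  0.02  ] edge [ 0.404  -0.3488  0.    ] [ 0.4    -0.4421  0.    ] scaleR [ 0.6048 -0.0014  0.034 ] [0.4475 0.007  0.034 ] coverback [ 0.5908 -0.152   0.14  ] [ 0.5914 -0.0545  0.14  ] [ 0.5902 -0.2466  0.14  ]
```

The sardine tin's lowest point is at (350,109), the worktop edge at (510,319), and there is room on all sides of the cover. Lowering.

```bash
python3 -m handwheel '[{"x":0,"y":0,"z":0.01,"wx":0,"wy":0,"wz":0},{"x":0,"y":0,"z":0.025,"wx":0,"wy":0,"wz":0},{"x":0,"y":0,"z":0.045,"wx":0,"wy":0,"wz":0},{"x":0,"y":0,"z":0.065,"wx":0,"wy":0,"wz":0},{"x":0,"y":0,"z":0.08,"wx":0,"wy":0,"wz":0},{"x":0,"y":0,"z":0.09,"wx":0,"wy":0,"wz":0},{"x":0,"y":0,"z":0.096,"wx":0,"wy":0,"wz":0},{"x":0,"y":0,"z":0.1,"wx":0,"wy":0,"wz":0},{"x":0,"y":0,"z":0.1,"wx":0,"wy":0,"wz":0},{"x":0,"y":0,"z":0.1,"wx":0,"wy":0,"wz":0}]'; python3 -m handwheel '[{"x":0,"y":0,"z":0.001,"wx":0,"wy":0,"wz":0},{"x":0,"y":0,"z":0.002,"wx":0,"wy":0,"wz":0},{"x":0,"y":0,"z":0.003,"wx":0,"wy":0,"wz":0},{"x":0,"y":0,"z":0.004,"wx":0,"wy":0,"wz":0},{"x":0,"y":0,"z":0.005,"wx":0,"wy":0,"wz":0},{"x":0,"y":0,"z":0.006,"wx":0,"wy":0,"wz":0}]' ; python3 -m handwheel '[{"x":0,"y":0,"z":0.001,"wx":0,"wy":0,"wz":0},{"x":0,"y":0,"z":0.002,"wx":0,"wy":0,"wz":0},{"x":0,"y":0,"z":0.002,"wx":0,"wy":0,"wz":0}]'
```

```text
time: 5.88
position: [0.5075, -0.1452, 0.0551]
tool_rot: [3.141, 0.001, 0.001]
ft_force: [1.0, 0.5, -0.0]
grip_width: 0.182
grip_force: 25.0
time: 6.38
position: [0.5069, -0.1455, 0.0485]
tool_rot: [3.141, -0.0, 0.0]
ft_force: [-0.5, -0.1, -1.7]
grip_width: 0.178
grip_force: 25.0
time: 6.63
position: [0.5068, -0.1454, 0.0463]
tool_rot: [-3.141, 0.0, 0.001]
ft_force: [-0.0, -1.4, -1.7]
grip_width: 0.181
grip_force: 25.0
```

```bash
python3 -m handwheel '[{"x":0,"y":0,"z":0.0005,"wx":0,"wy":0,"wz":0},{"x":0,"y":0,"z":0.001,"wx":0,"wy":0,"wz":0},{"x":0,"y":0,"z":0.001,"wx":0,"wy":0,"wz":0}]'; python3 -m handwheel '[{"x":0,"y":0,"z":0.0005,"wx":0,"wy":0,"wz":0},{"x":0,"y":0,"z":0.001,"wx":0,"wy":0,"wz":0},{"x":0,"y":0,"z":0.001,"wx":0,"wy":0,"wz":0}]'
```

```text
time: 6.88
position: [0.5069, -0.1454, 0.0454]
tool_rot: [-3.142, 0.0, 0.0]
ft_force: [-0.4, -0.5, -0.4]
grip_width: 0.184
grip_force: 25.0
time: 7.13
position: [0.507, -0.1455, 0.0446]
tool_rot: [3.141, -0.0, 0.0]
ft_force: [-0.3, -0.5, -1.1]
grip_width: 0.184
grip_force: 25.0
```

```bash
python3 -m handwheel '[{"x":0,"y":0,"z":0.0005,"wx":0,"wy":0,"wz":0},{"x":0,"y":0,"z":0.001,"wx":0,"wy":0,"wz":0},{"x":0,"y":0,"z":0.001,"wx":0,"wy":0,"wz":0}]'; python3 -m handwheel '[{"x":0,"y":0,"z":0.0005,"wx":0,"wy":0,"wz":0},{"x":0,"y":0,"z":0.001,"wx":0,"wy":0,"wz":0},{"x":0,"y":0,"z":0.001,"wx":0,"wy":0,"wz":0}]'
```

```text
time: 7.38
position: [0.507, -0.1455, 0.0446]
tool_rot: [3.141, -0.0, -0.0]
ft_force: [-2.6, 1.1, 7.4]
grip_width: 0.181
grip_force: 25.0
time: 7.63
position: [0.507, -0.1455, 0.0446]
tool_rot: [3.141, -0.0, -0.001]
ft_force: [-6.6, 1.6, 14.7]
grip_width: 0.179
grip_force: 25.0
```

Contact at 14.7 N. I'll ease off, release, and rise.

```bash
python3 -m handwheel '[{"x":0,"y":0,"z":-0.001,"wx":0,"wy":0,"wz":0},{"x":0,"y":0,"z":-0.0015,"wx":0,"wy":0,"wz":0},{"x":0,"y":0,"z":-0.0015,"wx":0,"wy":0,"wz":0}]'; python3 -m handwheel '[{"x":0,"y":0,"z":0,"wx":0,"wy":0,"wz":0},{"x":0,"y":0,"z":0,"wx":0,"wy":0,"wz":0},{"x":0,"y":0,"z":0,"wx":0,"wy":0,"wz":0},{"x":0,"y":0,"z":0,"wx":0,"wy":0,"wz":0},{"x":0,"y":0,"z":0,"wx":0,"wy":0,"wz":0},{"x":0,"y":0,"z":0,"wx":0,"wy":0,"wz":0}]' 0.05;  python3 -m handwheel '[{"x":0,"y":0,"z":-0.01,"wx":0,"wy":0,"wz":0},{"x":0,"y":0,"z":-0.03,"wx":0,"wy":0,"wz":0},{"x":0,"y":0,"z":-0.06,"wx":0,"wy":0,"wz":0},{"x":0,"y":0,"z":-0.09,"wx":0,"wy":0,"wz":0},{"x":0,"y":0,"z":-0.12,"wx":0,"wy":0,"wz":0},{"x":0,"y":0,"z":-0.15,"wx":0,"wy":0,"wz":0},{"x":0,"y":0,"z":-0.165,"wx":0,"wy":0,"wz":0}]'; python3 -c "
from h import *
to([.48,.052,.21],5)"
```

```text
time: 7.88
position: [0.5071, -0.1455, 0.0446]
tool_rot: [3.141, -0.0, 0.0]
ft_force: [-2.5, 0.0, 6.5]
grip_width: 0.179
grip_force: 25.0
time: 8.38
position: [0.5069, -0.1454, 0.0439]
tool_rot: [-3.142, 0.0, 0.0]
ft_force: [0.2, 0.2, -0.2]
grip_width: 0.531
grip_force: 0.0
time: 8.97
position: [0.5087, -0.1456, 0.214]
tool_rot: [3.139, 0.0, 0.009]
ft_force: [0.8, -0.7, -0.4]
grip_width: 0.57
grip_force: 0.0
8.97 [ 0.50868863 -0.14558105  0.21397028] 
 [[ 1.     0.     0.006]
 [ 0.    -1.    -0.002]
 [ 0.006  0.002 -1.   ]] [ 0.75908635 -0.67152889 -0.41714586] 0.5700583328947177 [ 0.763  0.096 -0.565  1.751  0.054  1.305 -1.385]
shift mm [ -28.7 -197.6    3.3]
turn [ 0.16 -0.32 -4.98]
```

```bash
python3 -m handwheel '[{"x":-0.005,"y":-0.03,"z":0,"wx":0,"wy":0,"wz":-1},{"x":-0.013,"y":-0.065,"z":0,"wx":0,"wy":0,"wz":-2},{"x":-0.022,"y":-0.1,"z":0.005,"wx":0,"wy":0,"wz":-3},{"x":-0.031,"y":-0.135,"z":0.02,"wx":0,"wy":0,"wz":-4},{"x":-0.04,"y":-0.165,"z":0.035,"wx":0,"wy":0,"wz":-5},{"x":-0.05,"y":-0.185,"z":0.05,"wx":0,"wy":0,"wz":-5},{"x":-0.055,"y":-0.197,"z":0.06,"wx":0,"wy":0,"wz":-5},{"x":-0.055,"y":-0.197,"z":0.06,"wx":0,"wy":0,"wz":-5},{"x":-0.055,"y":-0.197,"z":0.06,"wx":0,"wy":0,"wz":-5},{"x":-0.055,"y":-0.197,"z":0.06,"wx":0,"wy":0,"wz":-5}]' 0 20; python3 -c "
from h import *
shot('wrist','w2');st()"
```

```text
time: 9.8
position: [0.453, 0.0504, 0.1501]
tool_rot: [3.138, 0.135, 0.003]
ft_force: [0.2, -0.2, 1.1]
grip_width: 0.007
grip_force: 0.0
9.85 [0.45318504 0.05025157 0.15015463] 
 [[ 0.996  0.085  0.002]
 [ 0.085 -0.996 -0.   ]
 [ 0.002  0.    -1.   ]] [-0.69113589 -1.5132532   0.34118171] 0.00982995060360111 [ 0.593 -0.022 -0.745  1.984 -0.016  1.172 -1.631]
```

View pics/w2.png

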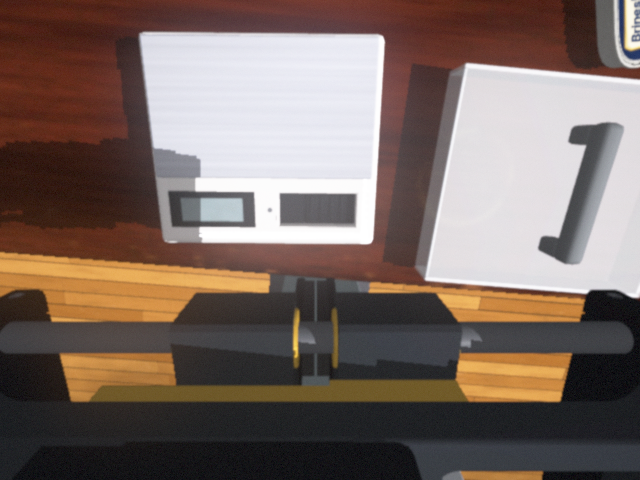

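The scale is uncovered: slot from (279,192) to (356,226), on-dot at (269,210), display left of it; the cover stands flat at right. Enlarging the slot.

```bash
python3 -c "
import cv2
im=cv2.imread('pics/w2.png')[170:250,260:385];cv2.imwrite('pics/w2c.png',cv2.resize(im,None,fx=6,fy=6,interpolation=2))"
```

```text
(no output)
```

View pics/w2c.png

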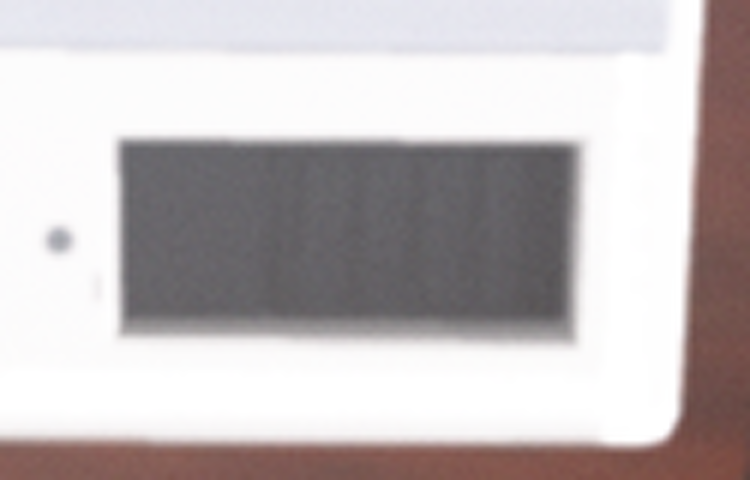

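The crop shows the mouth corners at (119,140), (579,143), (577,342), (120,334), with pad ridges between x≈270 and 510.

```bash
python3 - <<'E'
from h import *
c=np.array([px('w2',260+(u+.5)/6-.5,170+(v+.5)/6-.5,.034) for u,v in [(119,140),(579,143),(577,342),(120,334)]])
print(c,np.linalg.norm(c-np.roll(c,-1,0),axis=1)); m=c.mean(0)
yd=(c[0]+c[3]-c[1]-c[2])[:2]; yaw=np.degrees(np.arctan2(-yd[0],yd[1])); print(m,'yaw',yaw)
f=[px('w2',u,v,z) for u,v,z in [(142,34,.04),(382,37,.04),(373,243,.034),(165,242,.034)]];print(f)
pd=px('w2',260+390/6,170+235/6,.028);print('pad y in slot',(pd-m)[:2]@(yd/np.linalg.norm(yd)))
yu=yd/np.linalg.norm(yd); p=m[:2]-.008*yu; to([*p,.06],yaw)
E
```

```text
[[0.4862 0.0831 0.034 ]
 [0.4912 0.021  0.034 ]
 [0.4636 0.018  0.034 ]
 [0.4593 0.0814 0.034 ]] [0.06230096 0.02776256 0.06354565 0.02695366]
[0.475075 0.050875 0.034   ] yaw 4.238076457345862
[array([0.5903, 0.185 , 0.04  ]), array([0.603 , 0.0169, 0.04  ]), array([0.4507, 0.0017, 0.034 ]), array([0.4363, 0.1771, 0.034 ])]
pad y in slot -0.006145182325415401
9.85 [0.45318504 0.05025157 0.15015463] 
 [[ 0.996  0.085  0.002]
 [ 0.085 -0.996 -0.   ]
 [ 0.002  0.    -1.   ]] [-0.69113589 -1.5132532   0.34118171] 0.00982995060360111 [ 0.593 -0.022 -0.745  1.984 -0.016  1.172 -1.631]
shift mm [21.6  9.2 90.2]
turn [ 0.03 -0.11  0.64]
```

```bash
python3 -m handwheel '[{"x":0.01,"y":0.004,"z":0.01,"wx":0,"wy":0,"wz":0.3},{"x":0.0215,"y":0.009,"z":0.03,"wx":0,"wy":0,"wz":0.6},{"x":0.0215,"y":0.009,"z":0.055,"wx":0,"wy":0,"wz":0.6},{"x":0.0215,"y":0.009,"z":0.075,"wx":0,"wy":0,"wz":0.6},{"x":0.0215,"y":0.009,"z":0.09,"wx":0,"wy":0,"wz":0.6},{"x":0.0215,"y":0.009,"z":0.1,"wx":0,"wy":0,"wz":0.6},{"x":0.0215,"y":0.009,"z":0.105,"wx":0,"wy":0,"wz":0.6},{"x":0.0215,"y":0.009,"z":0.105,"wx":0,"wy":0,"wz":0.6},{"x":0.0215,"y":0.009,"z":0.105,"wx":0,"wy":0,"wz":0.6}]'; python3 -c "
from h import *
shot('wrist','w3');shot('scene','s3')
im=cv2.imread('pics/s3.png')[270:350,280:380];im=cv2.resize(im,None,fx=5,fy=5,interpolation=2);cv2.imwrite('pics/s3c.png',im)
yaw=4.24;a=np.radians(yaw);to([.4751+.008*np.sin(a),.0509-.008*np.cos(a),.036],yaw)"
```

```text
time: 10.6
position: [0.4749, 0.0442, 0.0447]
tool_rot: [3.139, 0.119, 0.002]
ft_force: [0.5, -0.3, 0.1]
grip_width: 0.004
grip_force: 0.0
10.7 [0.47521412 0.04433941 0.04511655] 
 [[ 0.997  0.076  0.002]
 [ 0.076 -0.997 -0.   ]
 [ 0.002  0.    -1.   ]] [ 0.65602255 -0.13546491 -0.11399939] 0.008152760550720659 [ 0.546  0.19  -0.741  2.045  0.157  0.959 -1.771]
shift mm [0.3 1.4 9.1]
turn [ 0.03 -0.12  0.14]
```

View pics/s3c.png

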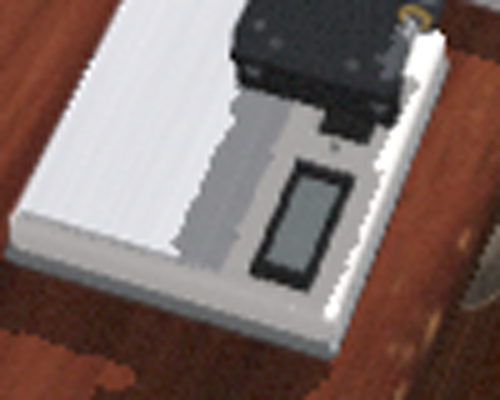

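The fingertips are above the slot between the platform and front edge, in line with the display strip. Feeling downwards now.

```bash
python3 -m handwheel '[{"x":0,"y":0.001,"z":0.001,"wx":0,"wy":0,"wz":0},{"x":0,"y":0.001,"z":0.002,"wx":0,"wy":0,"wz":0},{"x":0,"y":0.001,"z":0.003,"wx":0,"wy":0,"wz":0},{"x":0,"y":0.001,"z":0.004,"wx":0,"wy":0,"wz":0},{"x":0,"y":0.001,"z":0.005,"wx":0,"wy":0,"wz":0},{"x":0,"y":0.001,"z":0.006,"wx":0,"wy":0,"wz":0},{"x":0,"y":0.001,"z":0.007,"wx":0,"wy":0,"wz":0},{"x":0,"y":0.001,"z":0.008,"wx":0,"wy":0,"wz":0},{"x":0,"y":0.001,"z":0.009,"wx":0,"wy":0,"wz":0},{"x":0,"y":0.001,"z":0.009,"wx":0,"wy":0,"wz":0}]'; for i in 1 ; do python3 -m handwheel '[{"x":0,"y":0,"z":0.0007,"wx":0,"wy":0,"wz":0},{"x":0,"y":0,"z":0.0014,"wx":0,"wy":0,"wz":0},{"x":0,"y":0,"z":0.002,"wx":0,"wy":0,"wz":0},{"x":0,"y":0,"z":0.002,"wx":0,"wy":0,"wz":0}]'; done
```

```text
time: 11.53
position: [0.4741, 0.0435, 0.0348]
tool_rot: [-3.139, -0.121, 0.001]
ft_force: [-0.8, 0.1, -0.7]
grip_width: 0.008
grip_force: 0.0
time: 11.87
position: [0.4741, 0.0435, 0.0329]
tool_rot: [3.139, 0.121, -0.0]
ft_force: [0.5, 0.2, 0.4]
grip_width: 0.003
grip_force: 0.0
```

```bash
python3 -m handwheel '[{"x":0,"y":0,"z":0.0005,"wx":0,"wy":0,"wz":0},{"x":0,"y":0,"z":0.001,"wx":0,"wy":0,"wz":0},{"x":0,"y":0,"z":0.0015,"wx":0,"wy":0,"wz":0},{"x":0,"y":0,"z":0.0015,"wx":0,"wy":0,"wz":0}]'
```

```text
time: 12.2
position: [0.4741, 0.0434, 0.0314]
tool_rot: [3.139, 0.12, -0.0]
ft_force: [-0.3, -0.6, -0.4]
grip_width: 0.006
grip_force: 0.0
```

```bash
python3 -m handwheel '[{"x":0,"y":0,"z":0.0005,"wx":0,"wy":0,"wz":0},{"x":0,"y":0,"z":0.001,"wx":0,"wy":0,"wz":0},{"x":0,"y":0,"z":0.001,"wx":0,"wy":0,"wz":0}]'
```

```text
time: 12.45
position: [0.4742, 0.0435, 0.0304]
tool_rot: [3.139, 0.12, -0.0]
ft_force: [-0.5, 0.5, -0.2]
grip_width: 0.01
grip_force: 0.0
```

In the slot, no touch yet.

```bash
python3 -m handwheel '[{"x":0,"y":0,"z":0.0005,"wx":0,"wy":0,"wz":0},{"x":0,"y":0,"z":0.001,"wx":0,"wy":0,"wz":0},{"x":0,"y":0,"z":0.0015,"wx":0,"wy":0,"wz":0},{"x":0,"y":0,"z":0.0015,"wx":0,"wy":0,"wz":0}]'
```

```text
time: 12.78
position: [0.4743, 0.0435, 0.0292]
tool_rot: [3.139, 0.121, -0.0]
ft_force: [-0.7, -1.7, 2.6]
grip_width: 0.003
grip_force: 1.1
```

```bash
python3 -m handwheel '[{"x":0,"y":0,"z":0.0005,"wx":0,"wy":0,"wz":0},{"x":0,"y":0,"z":0.001,"wx":0,"wy":0,"wz":0},{"x":0,"y":0,"z":0.001,"wx":0,"wy":0,"wz":0}]'
```

```text
time: 13.03
position: [0.4744, 0.0435, 0.029]
tool_rot: [3.138, 0.12, -0.001]
ft_force: [-4.1, -0.7, 10.4]
grip_width: 0.004
grip_force: 5.4
```

Pad felt at z≈0.029, pressing with about 10 N. Sliding towards the display.

```bash
python3 -m handwheel '[{"x":0,"y":-0.001,"z":0.0002,"wx":0,"wy":0,"wz":0},{"x":0,"y":-0.002,"z":0.0003,"wx":0,"wy":0,"wz":0},{"x":0,"y":-0.003,"z":0.0003,"wx":0,"wy":0,"wz":0},{"x":0,"y":-0.004,"z":0.0003,"wx":0,"wy":0,"wz":0},{"x":0,"y":-0.005,"z":0.0003,"wx":0,"wy":0,"wz":0},{"x":0,"y":-0.006,"z":0.0003,"wx":0,"wy":0,"wz":0}]'
```

```text
time: 13.53
position: [0.4741, 0.0473, 0.029]
tool_rot: [3.136, 0.119, -0.001]
ft_force: [-3.9, -4.2, 12.2]
grip_width: 0.008
grip_force: 6.7
```

```bash
python3 -m handwheel '[{"x":0,"y":-0.001,"z":0,"wx":0,"wy":0,"wz":0},{"x":0,"y":-0.002,"z":0,"wx":0,"wy":0,"wz":0},{"x":0,"y":-0.003,"z":0,"wx":0,"wy":0,"wz":0},{"x":0,"y":-0.004,"z":0,"wx":0,"wy":0,"wz":0},{"x":0,"y":-0.005,"z":0,"wx":0,"wy":0,"wz":0},{"x":0,"y":-0.006,"z":0,"wx":0,"wy":0,"wz":0},{"x":0,"y":-0.007,"z":0,"wx":0,"wy":0,"wz":0},{"x":0,"y":-0.008,"z":0,"wx":0,"wy":0,"wz":0}]'
```

```text
time: 14.2
position: [0.4735, 0.0553, 0.0289]
tool_rot: [3.136, 0.119, -0.001]
ft_force: [-3.9, -4.7, 13.4]
grip_width: 0.007
grip_force: 6.5
```

```bash
python3 -m handwheel '[{"x":0,"y":-0.001,"z":0,"wx":0,"wy":0,"wz":0},{"x":0,"y":-0.002,"z":0,"wx":0,"wy":0,"wz":0},{"x":0,"y":-0.003,"z":0,"wx":0,"wy":0,"wz":0},{"x":0,"y":-0.004,"z":0,"wx":0,"wy":0,"wz":0}]'
```

```text
time: 14.53
position: [0.4732, 0.0594, 0.0289]
tool_rot: [3.136, 0.119, -0.0]
ft_force: [-3.5, -4.7, 11.5]
grip_width: 0.006
grip_force: 6.4
```

```bash
python3 -m handwheel '[{"x":0,"y":-0.001,"z":0,"wx":0,"wy":0,"wz":0},{"x":0,"y":-0.002,"z":0,"wx":0,"wy":0,"wz":0}]'
```

```text
time: 14.7
position: [0.4731, 0.0604, 0.0289]
tool_rot: [3.134, 0.119, -0.001]
ft_force: [-2.8, -7.8, 13.5]
grip_width: 0.003
grip_force: 6.4
```

The force rose to 7.8 N after 17 mm of travel: the stop. Lift off and look.

```bash
python3 -m handwheel '[{"x":0,"y":0,"z":0,"wx":0,"wy":0,"wz":0},{"x":0,"y":0.0015,"z":-0.0003,"wx":0,"wy":0,"wz":0},{"x":0,"y":0.0015,"z":-0.002,"wx":0,"wy":0,"wz":0},{"x":0,"y":0.0015,"z":-0.006,"wx":0,"wy":0,"wz":0},{"x":0,"y":0.0015,"z":-0.02,"wx":0,"wy":0,"wz":0},{"x":0,"y":0.0015,"z":-0.045,"wx":0,"wy":0,"wz":0},{"x":-0.01,"y":0.005,"z":-0.075,"wx":0,"wy":0,"wz":0},{"x":-0.02,"y":0.01,"z":-0.105,"wx":0,"wy":0,"wz":0},{"x":-0.022,"y":0.01,"z":-0.122,"wx":0,"wy":0,"wz":0},{"x":-0.022,"y":0.01,"z":-0.122,"wx":0,"wy":0,"wz":0}]'; python3 -c "
from h import *
shot('wrist','w4');st()
im=cv2.imread('pics/w4.png')[165:265,240:420];cv2.imwrite('pics/w4c.png',cv2.resize(im,None,fx=4.4,fy=4.4,interpolation=2))"
```

```text
time: 15.53
position: [0.4538, 0.0519, 0.1536]
tool_rot: [3.137, 0.12, 0.011]
ft_force: [0.4, 0.1, -0.3]
grip_width: -0.002
grip_force: 0.0
15.58 [0.45289464 0.05184966 0.1516591 ] 
 [[ 0.997  0.076  0.005]
 [ 0.076 -0.997 -0.001]
 [ 0.005  0.002 -1.   ]] [ 0.29568484 -0.58789836 -0.34251509] 0.005403631014025267 [ 0.604 -0.027 -0.758  1.984 -0.018  1.172 -1.641]
```

View pics/w4c.png

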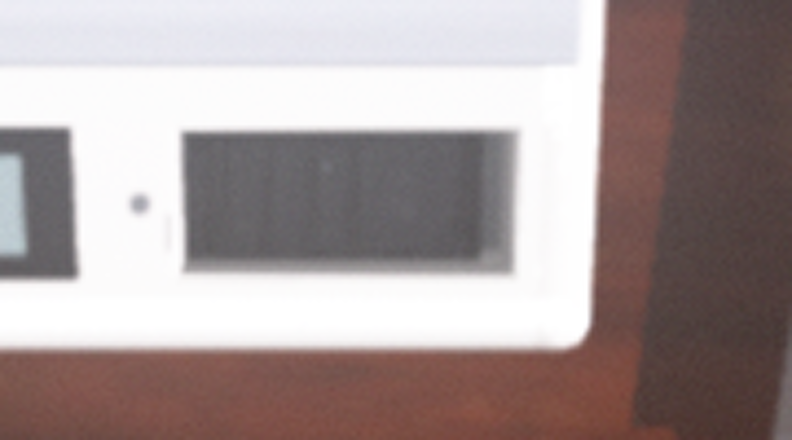

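The pad's ridges have moved to the left (about 190–360 in the crop) and the scale is in place. Checking the ridge position numerically.

```bash
python3 - <<'E'
from h import *
yaw=np.radians(4.24);X=np.array([np.cos(yaw),np.sin(yaw)]);Y=np.array([-np.sin(yaw),np.cos(yaw)]);m=np.array([.4751,.0509])
ys=np.arange(-34,34.1,.5);P=[]
for f,m in (('w2',m),('w4',None)):
    im=cv2.imread(f'pics/{f}.png',0).astype(np.float32)
    if m is None: # mouth centre from crop corners
        m=np.mean([px(f,240+(u+.5)/4.4-.5,165+(v+.5)/4.4-.5,.034)[:2] for u,v in [(183,130),(517,130),(513,272),(183,270)]],0); print(m)
    pr=[]
    for y in ys:
        q=np.array([proj(f,[*(m+y*1e-3*Y+x*1e-3*X),.029]) for x in np.arange(-7,9,.7)],np.float32)
        pr.append(cv2.remap(im,q[:,0][None],q[:,1][None],1).mean())
    pr=np.array(pr); P.append(pr-cv2.GaussianBlur(pr[None],(0,0),8)[0])
for s in range(68):
    i=2*s; print(ys[i],P[0][i].round(1),P[1][i].round(1))
a=(ys>-24)&(ys<12)
for d in np.arange(8,22,.5):
    b=np.interp(ys[a&(ys+d<25)]+d,ys,P[1]);print(d,np.corrcoef(P[0][a&(ys+d<25)],b)[0,1].round(2),end='; ')
E
```

```text
[0.475375 0.050875]
-34.0 88.8 73.3
-33.0 76.2 61.9
-32.0 36.8 29.6
-31.0 -7.7 -4.7
-30.0 -33.9 -15.6
-29.0 -36.4 -19.1
-28.0 -29.0 -17.5
-27.0 -21.2 -11.0
-26.0 -14.7 -10.2
-25.0 -10.1 -14.5
-24.0 -5.4 -14.7
-23.0 -1.5 -10.4
-22.0 0.0 -7.9
-21.0 1.3 -4.3
-20.0 2.2 -1.6
-19.0 -0.0 -0.0
-18.0 -2.0 0.6
-17.0 -1.7 -0.0
-16.0 -0.1 -0.1
-15.0 0.7 -0.3
-14.0 0.5 -0.2
-13.0 1.2 0.4
-12.0 2.1 0.8
-11.0 0.9 1.3
-10.0 -1.8 0.9
-9.0 -2.4 0.6
-8.0 -1.0 0.3
-7.0 0.5 0.3
-6.0 0.8 0.0
-5.0 0.8 0.1
-4.0 1.6 0.8
-3.0 0.9 0.8
-2.0 -1.0 -1.7
-1.0 -2.5 -2.9
0.0 -1.1 -2.1
1.0 0.8 -0.4
2.0 1.0 0.8
3.0 0.6 1.2
4.0 1.5 2.6
5.0 1.9 2.5
6.0 0.3 -0.8
7.0 -1.6 -2.3
8.0 -1.0 -1.7
9.0 -0.5 -0.3
10.0 -2.4 0.3
11.0 -1.8 0.3
12.0 -0.6 1.1
13.0 1.1 1.5
14.0 0.8 0.7
15.0 1.0 -1.9
16.0 0.5 -2.1
17.0 0.3 -0.6
18.0 0.0 0.7
19.0 -0.0 0.7
20.0 -0.2 0.4
21.0 -0.2 1.5
22.0 -0.9 0.4
23.0 -2.4 -2.7
24.0 -3.5 -5.2
25.0 -6.8 -6.8
26.0 -10.1 -11.4
27.0 -15.4 -17.0
28.0 -22.5 -22.5
29.0 -30.0 -28.7
30.0 -38.0 -36.3
31.0 -28.1 -28.1
32.0 35.4 32.6
33.0 82.9 83.4
8.0 0.6; 8.5 0.64; 9.0 0.53; 9.5 0.29; 10.0 0.01; 10.5 -0.23; 11.0 -0.37; 11.5 -0.39; 12.0 -0.33; 12.5 -0.25; 13.0 -0.18; 13.5 -0.15; 14.0 -0.1; 14.5 -0.02; 15.0 0.16; 15.5 0.4; 16.0 0.65; 16.5 0.77; 17.0 0.72; 17.5 0.48; 18.0 0.14; 18.5 -0.2; 19.0 -0.43; 19.5 -0.54; 20.0 -0.56; 20.5 -0.51; 21.0 -0.45; 21.5 -0.39;
```

The ridges shifted by 16.6 mm (start ≥ 0), and I felt the stop, so the switch is at its on end. The scale hasn't moved, and the arm is clear.

```bash
python3 -c "
from bench import ctrl
print(ctrl.close_job())"
```

```text
the job is handed in; nothing more can be done
None
```

I set the cover down flat on the worktop to the right of the scale, slid the switch to its on stop with about 13 N of press, left the scale where it was, and handed the job in at about 15.6 s (the hand-in gave no verdict).

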